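Set the signal source to square wave and trigger it

TASK

Set the signal source to square wave: with the outside of the fingertips, push the upright tab of its rotary selector around until the pointer rests at the middle of the square mark, and only then press the round trigger button right down and let it come back up. Nothing is to be grasped or picked up: push the selector without forcing it, do not press the button while the selector points anywhere else, and leave the loose things on and around the instrument where they are.

Things in the scene. Friction and masses are not known exactly. Their poses are not given: they have to be found in the camera images.
- unit: Signal source: a fixed cream box 260 x 280 mm, 75 mm high, its level top an aluminium panel. Origin at the centre of its underside; its x axis points to the back of the panel, z up. Brass sockets stick out 14 mm from its front face at half height.
- axis (a point): On the selector's vertical axis, at the height of the disc's upper face, 94 mm above the table. The selector is a grey disc 96 mm across in the middle of the panel, with a black hub 40 mm across standing 4 mm higher. x axis: from the selector to the trigger button (the back of the panel); z up.
- selector (a joint): Selector angle in rad, positive counter-clockwise from above; at 0 the tab and pointer point along -x of axis. The four marks lie at -1.047, -0.349, 0.349 and 1.047 rad. It starts near -0.349 (-0.50 to -0.20). It turns stiffly, with about 2 to 4 N at the tab, has no clicks and stays exactly where it is left. End stops at -1.3 and 1.3.
- tab_top (a point): Centre of the top of the tab, 53 mm from the axis: a black upright paddle on the disc, 10 mm thick (along its motion), 30 mm long radially (38 to 68 mm from the axis), top 130 mm above the table, 36 mm above the disc. x axis: from tab to axis; push its flat sides along +y or -y of this point. Under it a pointer nose at disc height reaches 84 mm from the axis.
- pointer (a point): Where the pointer points: a point in the air, just above the panel, 100 mm from the axis straight out past the tab and nose (turns with the selector). It lies over the centre of a mark when the selector is set to that mark.
- mark_square: The square mark: black solid square plate, 30 x 30 mm, 4 mm thick, fixed on the panel 100 mm from the selector's axis at one of the selector angles -1.047, 0.349 or 1.047 rad (which one varies). Origin at the centre of its underside.
- mark_ring: The ring mark (sine): flat black ring, 32 mm across with an 18 mm hole, 4 mm thick, at another of those three angles. Origin at the centre of its underside.
- mark_bar: The bar mark (steady level): black bar 8 x 36 mm, 4 mm thick, at another of those three angles. Origin at the centre of its underside.
- mark_dot: The standby mark: small black dot, 10 mm across, 4 mm thick, always at selector angle -0.349, near which the selector starts. Origin at the centre of its underside.
- trigger_top (a point): Centre of the top of the trigger button: a white round push button, 26 mm across, in a black housing on the panel behind the selector, 92 mm from the axis. Pressed straight down; springs back up.
- trigger (a joint): Travel of the trigger button in m: 0 when up, 0.006 fully down (about 4 N).
- adapter: Loose brass and steel coaxial adapter, 20 mm across, 30 mm high, standing on the panel's back left corner. Origin at the centre of its underside. Not to be disturbed.
- terminator: Loose steel and brass terminator, 22 mm across, 24 mm high, standing on the panel's back right corner. Origin at the centre of its underside. Not to be disturbed.
- spool: Loose grey solder spool, 56 mm across, 40 mm high, standing to the left of the box. Origin at the centre of its underside. Not to be disturbed.
- module: Loose aluminium module, 94 x 50 x 28 mm with its brass end sockets, to the right of the box. Origin at the centre of its underside. Not to be disturbed.
- meter: Loose grey hand meter lying flat, 150 x 80 mm, 44 mm high with its knob, to the right of the box. Origin at the centre of its underside. Not to be disturbed.
- jar: Loose clear jar with black cap, 44 mm across, 65 mm high, to the left of the box. Origin at the centre of its underside. Not to be disturbed.
- driver: Loose screwdriver with a black handle lying on the table behind the box, along its back edge. Origin under its middle. Not to be disturbed.

How it is judged (in metres and radians):
On the way, in this order (a step that is already met when the one before it is completed fails the run):
1. the selector's pointer rests at the square mark (horizontal distance between pointer and mark_square below 0.012 m and velocity of joint selector between -0.1 and 0.1 rad/s), for 0.3 s.
2. the trigger button is pressed right down (horizontal distance between pointer and mark_square below 0.012 m and value of joint trigger above 0.0045 m), for 0.03 s.
At the end, for the whole second after the job is handed in: The pointer rests within 12 mm of the square mark's centre (about 7 degrees), the trigger button has been pressed down at least 4.5 mm of its 6 mm with the selector there and is up again (below 1.5 mm), and every loose thing is within 30 mm of where it stood (horizontal distance between pointer and mark_square below 0.012 m and value of joint trigger below 0.0015 m and velocity of joint selector between -0.05 and 0.05 rad/s and distance of each of adapter, terminator, spool, module, meter, jar, driver from where it was at the start of the episode below 0.03 m); the robot touches nothing.
It fails at once if the trigger button is pressed (over 3 mm) while the selector is not at the square mark (value of joint trigger above 0.003 m and not (horizontal distance between pointer and mark_square below 0.012 m)).
It fails at once if the selector is forced (over 40 N from the fingers) (contact force between the fingers and selector above 40 N).
It fails at once if a loose thing is knocked away, lifted or carried (moved over 30 mm) (distance of any of adapter, terminator, spool, module, meter, jar, driver from where it was at the start of the episode above 0.03 m).
It also fails if it takes over 42 s, if anything falls off the work surface, if the arm or the gripper's body presses on something with over 40 N, if the wrist force passes 120 N, or if a joint passes its speed limit or range.

ROBOT

A 6-joint arm with a two-finger parallel gripper is mounted at the origin on the work surface. World frame = base frame: x ahead of the robot, y to its left, z up, the work surface at z = 0. Lengths are in mm, angles in rad, forces in N, time in s.
With the tool pointing down it reaches from about 275 to 1000 mm from the base axis. Payload 8.4 kg.
Tool frame: the origin (TCP) lies between the finger pads; the fingertips stand 8 mm ahead of it and the grasp point (between the pads) lies 11 mm behind it (tcp_to_tips is the distance from the TCP to the fingertips, in mm); z points along the fingers, y is the line along which they close (so a half turn about z gives the same grasp; the last joint's range is limited). The gripper opens to 85 mm and grips with 20 to 120 N. Pads are 22 mm wide; open, the fingers measure 114 mm over their backs; the gripper's body (76 mm by 85 mm) begins 54 mm behind the grasp point. The pads swing forward as they close: fully open they stand 13 mm farther back than shut.
Start: joints at [-1.324, 0.353, 1.633, -0, 1.155, -0.002], TCP at [153.899, -605.758, 239.281] pointing down, gripper open.
Joint ranges: [-2.63, 2.63], [-0.92, 2.1], [0.06, 2.66], [-1.3, 4.44], [0, 2.69], [-3.02, 3.02]. Speed limits (rad/s): [2.22, 2.22, 2.79, 3.14, 3.14, 3.14].

INTERFACE

Orientations are given as [roll, pitch, yaw] about the fixed x, y, z axes, in that order (R = Rz(yaw) Ry(pitch) Rx(roll)).
In Python, from rig import * gives the robot as it stands.
- The arm moves only by the tool step_arm, never from a script. Its argument "motion" is a list of rows, each an object with "claw": the finger opening in mm, from 0 to 85.4; "delta_pos": the shift along the tool's x, y, z in mm, a list of three; "turn": the turn about the tool's z in rad. In form: [{"claw": claw, "delta_pos": [dx, dy, dz], "turn": turn}, ...]. A call has 1 to 8 rows; each row shifts and turns the commanded pose from where the row before left it, along the tool's axes as they then stand; what a row does not reach is not made up. A row lasts 1/12 s, in which the tool goes at most 41.7 mm and 7.16 degrees, less where a joint would pass 70% of its speed; a pose out of reach is approached as far as the arm can. A call is refused whole if a number of a shift passes 41.7 or a number of a turn 0.125, either way. A call with a gripper value outside its range is refused whole. The fingers move at their own pace and stop on an object; "force" is the grip in N (left out, the last holds). Time passes only in rows, so rows that do not move let the fingers close. It gives the time, the measured TCP pose, the force, the opening and the grip force at its end, in the units of the state.
- sense(): the state, without advancing time (a new reading comes with each control period).
- grab_frame(name): name is "scene" or "top" or "wrist"; returns a dict with "img" (420x560x3 uint8, red, green, blue), "vertical_fov" (degrees; the focal length in pixels is half the picture's height over the tangent of half this angle, whatever the lens; pixels are square), "cx", "cy" (the principal point, pixels), "R" (3x3) and "t" (3): a world point X has camera coordinates R X + t. Camera axes: x right, y down, z forward; pixel columns grow to the right and rows downward; lengths in mm; the calibration is good to about 2 mm. A picture is of the moment at which its call begins. There is no depth.
- sign_off(): hands the job in; it is judged then, once.
The state is a dict: "clock": time; "qpos": joint angles; "qvel": joint speeds; "joint_efforts": joint torques, N m; "eef_pos": TCP position; "tcp_rot": TCP orientation; "contact_force": force on the tool from outside, world axes, zero at the start; "wrist_torque": the same for the moment, N m; "opening": opening from 0.0 (shut) to 1.0 (fully open); "grasp_force": force on a finger pad.
Only numpy, scipy, OpenCV 4.12 (cv2) and the standard library are available. Lean on these libraries where they do the work, as an engineer would, in place of code of your own. Each camera call takes 0.05 s, during which the arm holds its last target. There are 200 camera calls.

## Working session

There is one attempt and no reset: what is moved stays moved. The work goes in short steps, Python scripts to look and compute and a tool call to move; the robot and the scene stay as the last step left them, time stands still between calls to the robot, and variables do not carry over. Pictures are saved under pics/ and viewed, at most 10 in all, crops included, and the job is handed in when it is done.

Besides the shell and the picture viewer there is one more tool, called after "Call:" by a JSON object that holds its "op" and its "data". step_arm: Moves the arm, as the interface text tells. Its arguments: {"type":"object","properties":{"motion":{"type":"array","items":{"type":"object","properties":{"claw":{"type":"number"},"delta_pos":{"type":"array","items":{"type":"number"}},"turn":{"type":"number"}}}},"force":{"type":"number"}},"required":["motion"]}

```bash
mkdir -p pics; cat > h.py <<'E'
from rig import *
import numpy as np, cv2
def cam(n):
    f=grab_frame(n); f={**f,'R':np.array(f['R']),'t':np.array(f['t'])}; f['f']=210/np.tan(np.radians(f['vertical_fov'])/2); return f
def ray(f,u,v,z):
    d=f['R'].T@np.array([(u-f['cx'])/f['f'],(v-f['cy'])/f['f'],1]); c=-f['R'].T@f['t']
    return c+d*(z-c[2])/d[2]
def proj(f,X):
    p=f['R']@np.array(X)+f['t']; return f['f']*p[:2]/p[2]+[f['cx'],f['cy']]
E
python3 - <<'E'
from h import *
import pickle
for n in ('top','scene'):
    f=cam(n); pickle.dump(f,open(n+'.pkl','wb')); cv2.imwrite(f'pics/{n}0.png',f['img'][:,:,::-1]); print(n,f['f'],-f['R'].T@f['t'])
s=sense(); print(s['eef_pos'],s['tcp_rot'],s['clock'])
E
```

```text
top 446.04055802502864 [418.38740531  55.42449089 980.17438981]
scene 516.0001649219498 [1017.54379067 -444.13825709  804.67240435]
[ 153.79366855 -605.35308014  238.6341122 ] [-3.14033844e+00 -4.44267446e-06  2.48783107e-01] 0.1
```

View pics/top0.png

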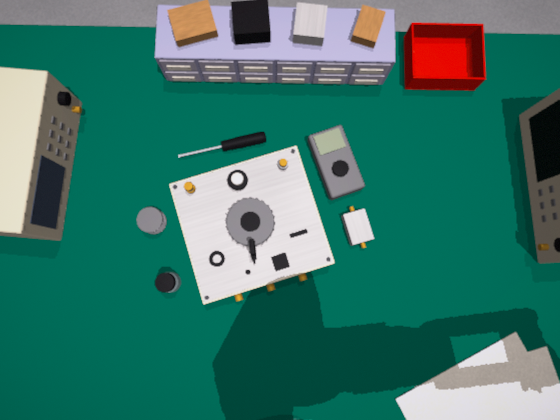

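View pics/scene0.png

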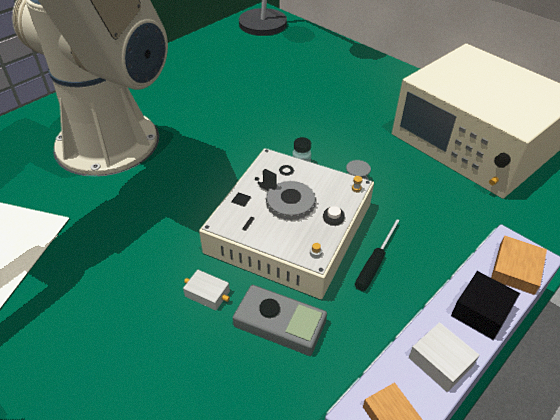

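The top view shows the hub at (250,221), button (237,180), square (281,261), dot (249,272), ring (217,258), bar (299,233), tab about (253,250). The square is next to the dot, at +0.349 rad, so the tab has to turn counter-clockwise. The scene view agrees.

```bash
python3 - <<'E'
from h import *
import pickle
f=pickle.load(open('top.pkl','rb')); im=f['img']
g=im.max(2).astype(np.uint8)
m=((g<70)).astype(np.uint8)
n,l,st,c=cv2.connectedComponentsWithStats(m)
for i in range(1,n):
    if 170<c[i][0]<335 and 145<c[i][1]<305 and st[i][4]>8: print('dark',c[i].round(1),st[i])
w=((im.min(2)>235)).astype(np.uint8)[165:195,222:252]
ys,xs=np.nonzero(w); print('white',xs.mean()+222,ys.mean()+165,len(xs))
def P(u,v,z): return ray(f,u,v,z).round(1)
for k,a in dict(hub=(250,221.5,98),sq=(281,261.5,79),ring=(217,258.5,79),bar=(299,233.5,79),dot=(249,272,79),btn=(237,180,100)).items(): print(k,P(*a))
E
```

```text
dark [318.5 169.9] [307 138  28  62 228]
dark [237.4 181.2] [228 170  19  20 140]
dark [249.8 221. ] [241 212  19  19 283]
dark [298.3 232.9] [291 230  16   7  45]
dark [252.2 248.8] [249 239   7  24 107]
dark [216.6 258.3] [210 252  14  14  82]
dark [279.9 261.2] [272 253  17  17 185]
dark [247.5 271.4] [246 270   4   4  11]
dark [308.6 274.9] [305 272   8   7  34]
dark [288.5 282.2] [273 276  32  13 199]
dark [260.1 291.5] [248 286  26  12 139]
white nan nan 0
hub [529.  103.9  98. ]
sq [451.4  40.6  79. ]
ring [455.1 169.5  79. ]
bar [508.6   4.9  79. ]
dot [429.2 104.4  79. ]
btn [612.4 132.  100. ]<stdin>:10: RuntimeWarning: Mean of empty slice.
  ret = ret.dtype.type(ret / rcount)
```

```bash
python3 - <<'E'
from h import *
import pickle
from scipy.optimize import least_squares
f=pickle.load(open('top.pkl','rb')); im=f['img']
P=lambda u,v,z: ray(f,u,v,z)[:2]
M={.349:P(279.9,261.2,79),-1.047:P(216.6,258.3,79),-.349:P(247.5,271.4,79),1.047:P(298.3,232.9,79)}
hub=P(249.8,221,98)
def r(p):
    o=[p[:2]-hub]
    for a,q in M.items(): o.append(p[:2]-100*np.array([np.cos(p[2]+a),np.sin(p[2]+a)])-q)
    return np.concatenate(o)
s=least_squares(r,[529,104,.32]); print(s.x.round(3),s.fun.round(1))
A,psi=s.x[:2],s.x[2]
print('btn',A+92*np.array([np.cos(psi),np.sin(psi)]))
for th in (-.5,-.4,-.35,-.3,-.25,-.2): # tab top and nose tip
    u=np.array([np.cos(psi+th),np.sin(psi+th)])
    print(th,*[proj(f,[*(A-R*u),z]).round(1) for R,z in((38,130),(68,130),(84,94))])
c=im[205:285,225:300,::-1]; cv2.imwrite('pics/crop.png',cv2.resize(c,None,fx=7,fy=7,interpolation=cv2.INTER_CUBIC))
E
```

```text
[5.30198e+02 1.04334e+02 3.19000e-01] [ 0.2 -0.  -0.2 -0.4  0.   0.5 -0.1 -0.2  0.1  0.1]
btn [617.55171502 133.20130175]
-0.5 [244.9 238.1] [241.6 253.5] [241.2 262.4]
-0.4 [246.8 238.4] [245.2 254. ] [245.4 263.1]
-0.35 [247.8 238.5] [246.9 254.2] [247.5 263.2]
-0.3 [248.8 238.5] [248.7 254.2] [249.7 263.3]
-0.25 [249.8 238.5] [250.5 254.2] [251.8 263.2]
-0.2 [250.8 238.4] [252.3 254. ] [253.9 263.1]
```

View pics/crop.png

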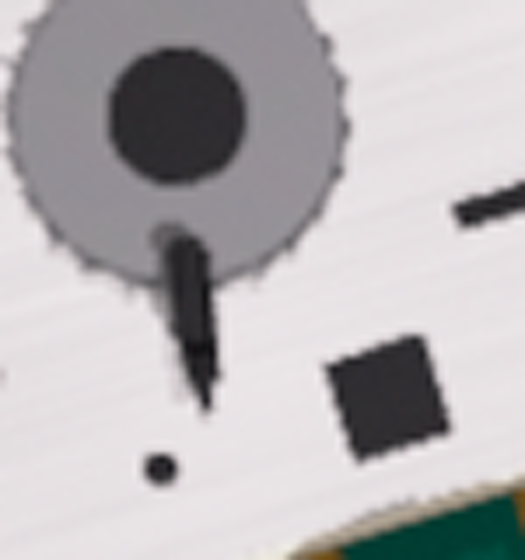

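The nose tip is at about (254.6,263.8) in the full picture, which puts the selector at about -0.20 rad. The marks fit within 0.5 mm, and the axis is at (530.2,104.3) with the unit's yaw at 0.319. Moving in with the claw shut.

Call:
{"op": "step_arm", "data": {"motion": [{"claw": 0,"delta_pos": [23,-30,0],"turn": 0},{"claw": 0,"delta_pos": [23,-30,0],"turn": 0},{"claw": 0,"delta_pos": [23,-30,0],"turn": 0},{"claw": 0,"delta_pos": [23,-30,0],"turn": 0},{"claw": 0,"delta_pos": [23,-30,0],"turn": 0},{"claw": 0,"delta_pos": [23,-30,0],"turn": 0},{"claw": 0,"delta_pos": [23,-30,0],"turn": 0},{"claw": 0,"delta_pos": [23,-30,0],"turn": 0}]}}

```text
clock: 0.77
eef_pos: [273.2, -326.0, 239.1]
tcp_rot: [-3.141, 0.0, 0.248]
contact_force: [0.4, -0.9, 0.5]
opening: 0.0
grasp_force: 0.0
```

Call:
{"op": "step_arm", "data": {"motion": [{"claw": 0,"delta_pos": [23,-30,0],"turn": 0},{"claw": 0,"delta_pos": [23,-30,0],"turn": 0},{"claw": 0,"delta_pos": [23,-30,0],"turn": 0},{"claw": 0,"delta_pos": [23,-30,0],"turn": 0},{"claw": 0,"delta_pos": [23,-30,0],"turn": 0},{"claw": 0,"delta_pos": [23,-30,0],"turn": 0},{"claw": 0,"delta_pos": [23,-30,0],"turn": 0},{"claw": 0,"delta_pos": [23,-30,0],"turn": 0}]}}

```text
clock: 1.43
eef_pos: [392.5, -48.0, 239.4]
tcp_rot: [3.141, -0.0, 0.249]
contact_force: [1.1, -0.7, -0.3]
opening: 0.0
grasp_force: 0.0
```

Call:
{"op": "step_arm", "data": {"motion": [{"claw": 0,"delta_pos": [23,-30,0],"turn": 0},{"claw": 0,"delta_pos": [23,-30,0],"turn": 0},{"claw": 0,"delta_pos": [23,-30,0],"turn": 0},{"claw": 0,"delta_pos": [23,-30,0],"turn": 0},{"claw": 0,"delta_pos": [0,0,0],"turn": 0.06},{"claw": 0,"delta_pos": [0,0,0],"turn": 0.07},{"claw": 0,"delta_pos": [0,0,0],"turn": 0}]}}

```text
clock: 2.02
eef_pos: [451.8, 89.8, 238.9]
tcp_rot: [3.142, 0.001, 0.117]
contact_force: [-0.2, -0.1, 0.6]
opening: 0.003
grasp_force: 0.0
```

Call:
{"op": "step_arm", "data": {"motion": [{"claw": 0,"delta_pos": [13.5,-18.5,0],"turn": 0},{"claw": 0,"delta_pos": [13.5,-18.5,0],"turn": 0},{"claw": 0,"delta_pos": [0,0,35],"turn": 0},{"claw": 0,"delta_pos": [0,0,35],"turn": 0},{"claw": 0,"delta_pos": [0,0,32],"turn": 0},{"claw": 0,"delta_pos": [0,0,22],"turn": 0},{"claw": 0,"delta_pos": [0,0,0],"turn": 0}]}}

```text
clock: 2.6
eef_pos: [471.2, 127.7, 111.3]
tcp_rot: [3.141, 0.007, 0.12]
contact_force: [-1.7, -0.8, -0.5]
opening: -0.004
grasp_force: 0.0
```

```bash
python3 - <<'E'
from h import *
a=cam('top')['img'][165:315,165:345,::-1]; b=cam('wrist')['img'][:,:,::-1]
a=cv2.resize(a,(504,420),interpolation=cv2.INTER_CUBIC)
cv2.imwrite('pics/ap.png',cv2.resize(np.hstack([a,b]),(800,316)))
E
```

```text
(no output)
```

View pics/ap.png

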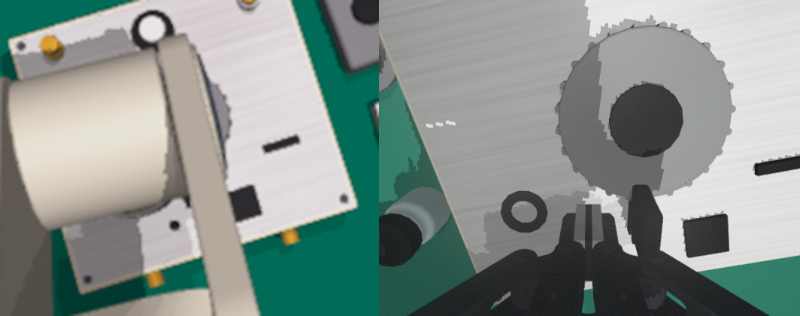

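The wrist view shows the shut fingers (column 588) just left of the tab (column 645), with the square to its right. Closing in until contact.

Call:
{"op": "step_arm", "data": {"motion": [{"claw": 0,"delta_pos": [0,3,0],"turn": 0},{"claw": 0,"delta_pos": [0,3,0],"turn": 0},{"claw": 0,"delta_pos": [0,2,0],"turn": 0},{"claw": 0,"delta_pos": [0,0,0],"turn": 0}]}}

```text
clock: 3.03
eef_pos: [476.1, 120.7, 116.4]
tcp_rot: [-3.141, -0.002, 0.119]
contact_force: [-1.0, 0.4, 0.1]
opening: 0.004
grasp_force: 0.0
```

Call:
{"op": "step_arm", "data": {"motion": [{"claw": 0,"delta_pos": [0,2,0],"turn": 0},{"claw": 0,"delta_pos": [0,0,0],"turn": 0}]}}

```text
clock: 3.2
eef_pos: [475.9, 118.8, 115.7]
tcp_rot: [-3.142, -0.001, 0.119]
contact_force: [-0.0, 1.3, 0.1]
opening: 0.002
grasp_force: 0.0
```

Call:
{"op": "step_arm", "data": {"motion": [{"claw": 0,"delta_pos": [0,2,0],"turn": 0},{"claw": 0,"delta_pos": [0,0,0],"turn": 0}]}}

```text
clock: 3.37
eef_pos: [475.9, 116.8, 115.3]
tcp_rot: [3.142, -0.0, 0.119]
contact_force: [-0.1, 0.4, -0.1]
opening: 0.001
grasp_force: 0.0
```

Call:
{"op": "step_arm", "data": {"motion": [{"claw": 0,"delta_pos": [0,2,0],"turn": 0},{"claw": 0,"delta_pos": [0,0,0],"turn": 0}]}}

```text
clock: 3.53
eef_pos: [476.0, 115.1, 115.3]
tcp_rot: [-3.141, 0.0, 0.119]
contact_force: [-0.8, 0.4, 0.4]
opening: -0.005
grasp_force: 0.7
```

Call:
{"op": "step_arm", "data": {"motion": [{"claw": 0,"delta_pos": [0,2,0],"turn": 0},{"claw": 0,"delta_pos": [0,0,0],"turn": 0}]}}

```text
clock: 3.7
eef_pos: [476.1, 113.1, 115.2]
tcp_rot: [-3.141, 0.0, 0.119]
contact_force: [-1.3, 2.6, 0.5]
opening: 0.0
grasp_force: 1.3
```

Call:
{"op": "step_arm", "data": {"motion": [{"claw": 0,"delta_pos": [0,2,0],"turn": 0},{"claw": 0,"delta_pos": [0,0,0],"turn": 0}]}}

```text
clock: 3.87
eef_pos: [476.4, 111.0, 115.2]
tcp_rot: [-3.142, 0.0, 0.119]
contact_force: [-1.5, 2.5, 1.9]
opening: -0.003
grasp_force: 1.3
```

```bash
python3 - <<'E'
from h import *
f=cam('wrist'); cv2.imwrite('pics/w2.png',f['img'][200:,:,::-1])
A=np.array([530.2,104.3])
for th in (-.25,-.2,-.15,-.1,0):
    u=np.array([np.cos(.319+th),np.sin(.319+th)]); print(th,*[proj(f,[*(A-R*u),z]).round() for R,z in((38,130),(68,130),(84,94))])
E
```

```text
-0.25 [308. 282.] [302. 350.] [296. 328.]
-0.2 [313. 282.] [311. 350.] [304. 328.]
-0.15 [319. 282.] [320. 350.] [313. 328.]
-0.1 [324. 282.] [329. 350.] [321. 328.]
0 [334. 280.] [346. 348.] [338. 325.]
```

View pics/w2.png

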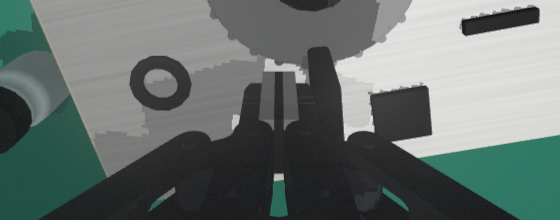

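The finger is touching the tab (2.5 N), with the tab's inner end at about (319,247). Pushing along the arc.

Call:
{"op": "step_arm", "data": {"motion": [{"claw": 0,"delta_pos": [-0.8,3.2,0],"turn": -0.06},{"claw": 0,"delta_pos": [-0.8,3.2,0],"turn": -0.06},{"claw": 0,"delta_pos": [-0.8,3.2,0],"turn": -0.06},{"claw": 0,"delta_pos": [-0.8,3.2,0],"turn": -0.06},{"claw": 0,"delta_pos": [-0.8,3.2,0],"turn": -0.06},{"claw": 0,"delta_pos": [-0.8,3.2,0],"turn": -0.06},{"claw": 0,"delta_pos": [-0.8,3.2,0],"turn": -0.06},{"claw": 0,"delta_pos": [0,0,0],"turn": 0}]}}

```text
clock: 4.58
eef_pos: [478.1, 88.0, 115.3]
tcp_rot: [3.141, -0.0, 0.541]
contact_force: [-0.3, 2.6, -0.3]
opening: -0.002
grasp_force: 0.7
```

```bash
python3 - <<'E'
from h import *
s=sense();p=s['eef_pos'];y=s['tcp_rot'][2]
x=np.array([np.cos(y),np.sin(y)]);yy=np.array([x[1],-x[0]]);v=np.array([530.2,104.3])-p[:2];print('rel',v@x,v@yy,'theta if aligned',y-.319)
f=cam('wrist'); cv2.imwrite('pics/w3.png',f['img'][:,:,::-1])
A=np.array([530.2,104.3])
for th in (.05,.1,.15,.2,.25,.3,.35):
    u=np.array([np.cos(.319+th),np.sin(.319+th)]); print(th,*[proj(f,[*(A-R*u),z]).round() for R,z in((38,94),(38,130),(68,130),(84,94))])
E
```

```text
rel 53.05454090980303 12.821914749125437 theta if aligned 0.2222965275262429
0.05 [293. 241.] [296. 280.] [282. 347.] [276. 325.]
0.1 [297. 241.] [301. 280.] [290. 348.] [284. 326.]
0.15 [301. 242.] [307. 281.] [299. 349.] [292. 327.]
0.2 [305. 242.] [312. 281.] [308. 349.] [301. 327.]
0.25 [309. 242.] [317. 281.] [317. 349.] [309. 327.]
0.3 [313. 242.] [322. 281.] [325. 349.] [318. 327.]
0.35 [318. 241.] [327. 280.] [334. 348.] [326. 326.]
```

View pics/w3.png

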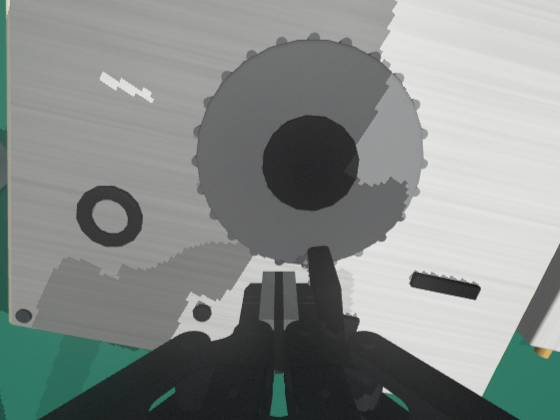

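The tab's inner end is at about (318,250), so the selector is near 0.28 rad. A small further push, then back off, lift and look.

Call:
{"op": "step_arm", "data": {"motion": [{"claw": 0,"delta_pos": [-0.3,1.3,0],"turn": -0.025},{"claw": 0,"delta_pos": [-0.3,1.3,0],"turn": -0.025},{"claw": 0,"delta_pos": [0,0,0],"turn": 0},{"claw": 0,"delta_pos": [0,-10,0],"turn": 0},{"claw": 0,"delta_pos": [0,-10,0],"turn": 0},{"claw": 0,"delta_pos": [0,0,-25],"turn": 0},{"claw": 0,"delta_pos": [0,0,-35],"turn": 0},{"claw": 0,"delta_pos": [0,0,-35],"turn": 0}]}}

```text
clock: 5.3
eef_pos: [465.8, 102.9, 210.6]
tcp_rot: [-3.141, 0.003, 0.588]
contact_force: [0.9, 0.3, 0.4]
opening: 0.001
grasp_force: 0.0
```

Call:
{"op": "step_arm", "data": {"motion": [{"claw": 0,"delta_pos": [0,-30,0],"turn": 0},{"claw": 0,"delta_pos": [0,-20,0],"turn": 0},{"claw": 0,"delta_pos": [0,0,0],"turn": 0},{"claw": 0,"delta_pos": [0,0,0],"turn": 0}]}}

```text
clock: 5.63
eef_pos: [438.8, 144.8, 210.4]
tcp_rot: [3.141, -0.0, 0.59]
contact_force: [0.3, -0.2, -0.4]
opening: -0.002
grasp_force: 0.0
```

```bash
python3 - <<'E'
from h import *
print(sense()['eef_pos'],sense()['tcp_rot'])
f=cam('wrist'); cv2.imwrite('pics/w4.png',f['img'][:,:,::-1])
A=np.array([530.2,104.3])
for th in (.2,.25,.3,.35,.4,.45):
    u=np.array([np.cos(.319+th),np.sin(.319+th)]); print(th,*[proj(f,[*(A-R*u),z]).round(1) for R,z in((38,130),(68,130),(84,94))])
u=np.array([np.cos(.319),np.sin(.319)]);print('hub',proj(f,[*A,98]),'btn100',proj(f,[*(A+92*u),100]),'sq',proj(f,[*(A-100*np.array([np.cos(.668),np.sin(.668)])),79]))
E
```

```text
[438.83442907 144.82721377 210.38805043] [ 3.14124317e+00 -1.10135479e-04  5.90264206e-01]
0.2 [414.6 202.1] [405.6 247.6] [386.  247.2]
0.25 [417.8 202.2] [411.  247.8] [391.7 247.5]
0.3 [420.9 202.2] [416.4 247.8] [397.4 247.4]
0.35 [424.1 202. ] [421.9 247.5] [403.2 247.2]
0.4 [427.3 201.7] [427.3 247. ] [408.9 246.6]
0.45 [430.4 201.2] [432.8 246.2] [414.7 245.8]
hub [408.74753937 131.66356016] btn100 [470.78964507 -26.52475872] sq [396.47261578 257.92762081]
```

View pics/w4.png

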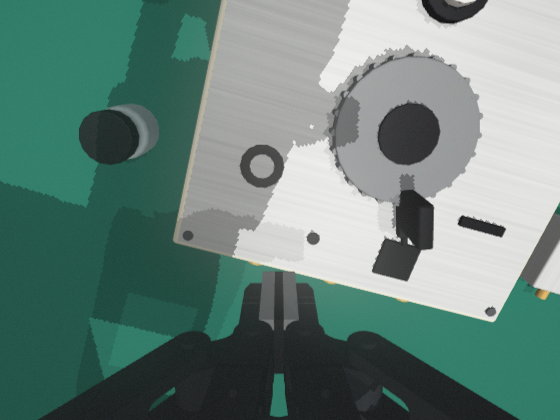

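The nose tip is at (404,245) over the square's edge, and the square's centre is at (396,260). That gives a selector angle of about 0.36 rad against the 0.349 target, which is well inside tolerance. Going over the button.

Call:
{"op": "step_arm", "data": {"motion": [{"claw": 0,"delta_pos": [28.4,21.8,0],"turn": 0},{"claw": 0,"delta_pos": [28.4,21.8,0],"turn": 0},{"claw": 0,"delta_pos": [28.4,21.8,0],"turn": 0},{"claw": 0,"delta_pos": [28.4,21.8,0],"turn": 0},{"claw": 0,"delta_pos": [28.4,21.8,0],"turn": 0},{"claw": 0,"delta_pos": [0,0,30],"turn": 0},{"claw": 0,"delta_pos": [0,0,30],"turn": 0},{"claw": 0,"delta_pos": [0,0,0],"turn": 0}]}}

```text
clock: 6.35
eef_pos: [615.4, 130.5, 144.0]
tcp_rot: [-3.138, 0.009, 0.587]
contact_force: [-2.8, 0.1, -1.1]
opening: 0.003
grasp_force: 0.0
```

```bash
python3 - <<'E'
from h import *
print(sense()['eef_pos'],sense()['tcp_rot'])
f=cam('wrist'); a=f['img'][:,:,::-1]; g=cam('scene')['img'][150:270,250:410,::-1]
cv2.imwrite('pics/b.png',cv2.resize(np.hstack([a,cv2.resize(g,(560,420))]),(800,300)))
for z in (90,95,100,105): print(z,proj(f,[617.5,133.2,z]))
E
```

```text
[615.35658078 130.48565651 143.99821913] [-3.1383457   0.00896422  0.58731045]
90 [277.17641368 237.00108249]
95 [277.11429469 240.69684086]
100 [277.04918732 244.57039316]
105 [276.98087059 248.63488547]
```

View pics/b.png

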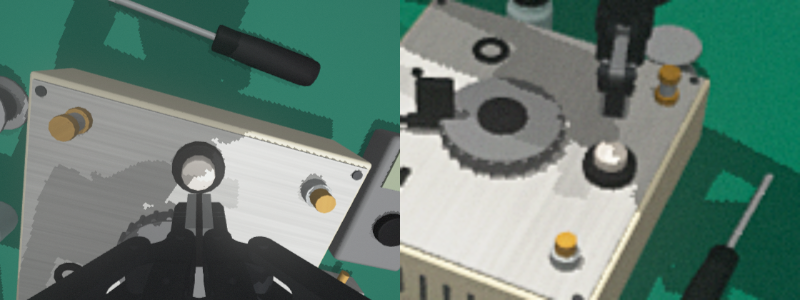

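The button shows at (277,242) in the wrist view, which matches the prediction. Descending.

Call:
{"op": "step_arm", "data": {"motion": [{"claw": 0,"delta_pos": [0,0,15],"turn": 0},{"claw": 0,"delta_pos": [0,0,12],"turn": 0},{"claw": 0,"delta_pos": [0,0,0],"turn": 0},{"claw": 0,"delta_pos": [0,0,0],"turn": 0}]}}

```text
clock: 6.78
eef_pos: [618.3, 132.1, 123.9]
tcp_rot: [3.142, 0.0, 0.589]
contact_force: [0.3, -0.3, -0.1]
opening: -0.001
grasp_force: 0.0
```

Call:
{"op": "step_arm", "data": {"motion": [{"claw": 0,"delta_pos": [0,0,3],"turn": 0},{"claw": 0,"delta_pos": [0,0,3],"turn": 0},{"claw": 0,"delta_pos": [0,0,0],"turn": 0}]}}

```text
clock: 7.03
eef_pos: [618.4, 132.1, 117.4]
tcp_rot: [3.142, -0.0, 0.589]
contact_force: [-0.1, -0.1, 1.0]
opening: -0.002
grasp_force: 0.0
```

Call:
{"op": "step_arm", "data": {"motion": [{"claw": 0,"delta_pos": [0,0,2],"turn": 0},{"claw": 0,"delta_pos": [0,0,0],"turn": 0}]}}

```text
clock: 7.2
eef_pos: [618.3, 132.1, 115.2]
tcp_rot: [-3.142, 0.0, 0.589]
contact_force: [0.8, -0.5, -0.2]
opening: 0.003
grasp_force: 0.0
```

Call:
{"op": "step_arm", "data": {"motion": [{"claw": 0,"delta_pos": [0,0,2],"turn": 0},{"claw": 0,"delta_pos": [0,0,0],"turn": 0}]}}

```text
clock: 7.37
eef_pos: [618.2, 132.1, 113.0]
tcp_rot: [-3.141, 0.0, 0.589]
contact_force: [-0.1, -0.0, 0.4]
opening: -0.003
grasp_force: 0.0
```

Call:
{"op": "step_arm", "data": {"motion": [{"claw": 0,"delta_pos": [0,0,3],"turn": 0},{"claw": 0,"delta_pos": [0,0,0],"turn": 0}]}}

```text
clock: 7.53
eef_pos: [618.1, 132.1, 109.8]
tcp_rot: [-3.141, 0.001, 0.589]
contact_force: [-0.5, -0.2, 0.1]
opening: 0.0
grasp_force: 0.0
```

Call:
{"op": "step_arm", "data": {"motion": [{"claw": 0,"delta_pos": [0,0,3],"turn": 0},{"claw": 0,"delta_pos": [0,0,0],"turn": 0}]}}

```text
clock: 7.7
eef_pos: [618.1, 132.1, 106.7]
tcp_rot: [-3.141, 0.001, 0.589]
contact_force: [-0.1, 0.3, -1.2]
opening: -0.003
grasp_force: 0.0
```

Call:
{"op": "step_arm", "data": {"motion": [{"claw": 0,"delta_pos": [0,0,2],"turn": 0},{"claw": 0,"delta_pos": [0,0,0],"turn": 0}]}}

```text
clock: 7.87
eef_pos: [618.4, 132.1, 105.0]
tcp_rot: [3.142, -0.0, 0.589]
contact_force: [-0.6, 0.1, 0.7]
opening: -0.002
grasp_force: 0.5
```

Call:
{"op": "step_arm", "data": {"motion": [{"claw": 0,"delta_pos": [0,0,2],"turn": 0},{"claw": 0,"delta_pos": [0,0,0],"turn": 0}]}}

```text
clock: 8.03
eef_pos: [618.5, 132.2, 103.2]
tcp_rot: [3.141, -0.0, 0.589]
contact_force: [-0.4, 0.7, 2.6]
opening: -0.003
grasp_force: 0.9
```

Call:
{"op": "step_arm", "data": {"motion": [{"claw": 0,"delta_pos": [0,0,2],"turn": 0},{"claw": 0,"delta_pos": [0,0,0],"turn": 0}]}}

```text
clock: 8.2
eef_pos: [618.5, 132.1, 101.2]
tcp_rot: [3.141, -0.0, 0.589]
contact_force: [-0.4, 0.6, 3.3]
opening: -0.003
grasp_force: 1.4
```

Call:
{"op": "step_arm", "data": {"motion": [{"claw": 0,"delta_pos": [0,0,2],"turn": 0},{"claw": 0,"delta_pos": [0,0,0],"turn": 0}]}}

```text
clock: 8.37
eef_pos: [618.5, 132.1, 99.2]
tcp_rot: [3.141, -0.0, 0.589]
contact_force: [0.2, 0.7, 4.7]
opening: -0.001
grasp_force: 1.9
```

Call:
{"op": "step_arm", "data": {"motion": [{"claw": 0,"delta_pos": [0,0,1],"turn": 0},{"claw": 0,"delta_pos": [0,0,0],"turn": 0}]}}

```text
clock: 8.53
eef_pos: [618.6, 132.2, 99.0]
tcp_rot: [3.141, -0.0, 0.589]
contact_force: [-1.8, -1.0, 9.1]
opening: 0.004
grasp_force: 4.1
```

The button has bottomed: the force jumped to 9 N with no further travel. Lifting off and away.

Call:
{"op": "step_arm", "data": {"motion": [{"claw": 0,"delta_pos": [0,0,0],"turn": 0},{"claw": 0,"delta_pos": [0,0,-8],"turn": 0},{"claw": 0,"delta_pos": [0,0,-25],"turn": 0},{"claw": 0,"delta_pos": [0,0,-40],"turn": 0},{"claw": 0,"delta_pos": [0,0,-40],"turn": 0},{"claw": 0,"delta_pos": [-41,0,0],"turn": 0},{"claw": 0,"delta_pos": [-41,0,0],"turn": 0},{"claw": 0,"delta_pos": [-41,0,0],"turn": 0}]}}

```text
clock: 9.2
eef_pos: [515.0, 63.4, 211.9]
tcp_rot: [3.141, -0.001, 0.59]
contact_force: [0.2, -0.4, -0.1]
opening: 0.0
grasp_force: 0.0
```

Call:
{"op": "step_arm", "data": {"motion": [{"claw": 0,"delta_pos": [-41,0,0],"turn": 0},{"claw": 0,"delta_pos": [-30,0,0],"turn": 0},{"claw": 0,"delta_pos": [0,0,0],"turn": 0},{"claw": 0,"delta_pos": [0,0,0],"turn": 0},{"claw": 0,"delta_pos": [0,0,0],"turn": 0}]}}

```text
clock: 9.62
eef_pos: [457.9, 24.5, 211.8]
tcp_rot: [3.141, -0.001, 0.588]
contact_force: [0.3, 0.7, -0.1]
opening: -0.003
grasp_force: 0.0
```

```bash
python3 - <<'E'
from h import *
f=cam('wrist'); a=f['img'][:,:,::-1]; g=cam('scene')['img'][140:350,150:430,::-1]
cv2.imwrite('pics/e.png',cv2.resize(np.hstack([a,cv2.resize(g,(560,420))]),(800,300)))
s=sense(); print(s['eef_pos'],s['contact_force'])
A=np.array([530.2,104.3])
for th in (.25,.35,.45): print(th,(proj(f,[*(A-84*np.array([np.cos(.319+th),np.sin(.319+th)])),94])/1.4).round(1))
E
```

```text
[458.20547107  24.83410757 211.49237596] [0.05775687 0.15698805 0.30099669]
0.25 [170.2 128.1]
0.35 [178.9 127.9]
0.45 [187.5 126.7]
```

View pics/e.png

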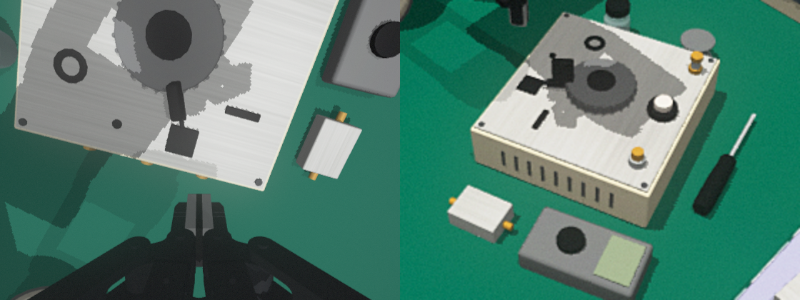

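The nose tip is at about (179,127), directly at the square (182,139), so the selector is at about 0.35 rad. The button is up again, the loose things have not moved, and the robot is clear.

```bash
python3 -c "
from rig import *
print(sign_off())"
```

```text
the job is handed in; nothing more can be done
None
```

The selector rests at the square mark (about 0.35 rad), the trigger was pressed right down and is back up, the loose things look undisturbed, and the job is handed in; no verdict came back.

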